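Pack a jaw cast in the slanted transport case and lock its carry handle up

ROBOT

A 6-joint arm with a two-finger parallel gripper is mounted at the origin on the work surface. World frame = base frame: x ahead of the robot, y to its left, z up, the work surface at z = 0. Lengths are in m, angles in rad, forces in N, time in s.
With the tool pointing down it reaches from about 0.325 to 0.775 m from the base axis. Payload 5.5 kg.
Tool frame: the origin (TCP) lies at the very end of the fingers, on their centre line; the grasp point (between the pads) lies 19 mm behind it (r.grip_point_offset is the z of the grasp point in the tool frame, in m); z points along the fingers, y is the direction in which the jaws open and shut (so a half turn about z gives the same grasp; the last joint's range is limited). The gripper opens to 88 mm and grips with 3 to 60 N. Pads are 20 mm wide; open, the fingers measure 115 mm over their backs; the gripper's body (75 mm by 178 mm) begins 61 mm behind the grasp point.
Start: joints at [1.282, 0.091, 1.231, -0, 1.82, -0.057], TCP at [0.138, 0.584, 0.223] pointing down, gripper open.
Joint ranges: [-2.87, 2.87], [-0.86, 2.18], [0.17, 2.46], [-1.51, 4.65], [0.06, 2.69], [-2.65, 2.65]. Speed limits (rad/s): [2.57, 2.57, 3.01, 3.14, 3.14, 3.14].

INTERFACE

Orientations are given as a rotation vector (axis times angle).
In Python, from station import r gives the robot as it stands. The module is installed in compiled form; this text tells all that it offers.
- The arm moves only by the tool drive_tool, never from a script. Its argument "steps" is one flat list of numbers, 7 for each row, row after row: the shift along the tool's x, y, z in mm, then the turn, a rotation vector about the tool's x, y, z in degrees, then the opening in per cent of the stroke, from 0 (shut) to 100 (fully open). In form: [tx, ty, tz, ax, ay, az, fingers, tx, ty, tz, ax, ay, az, fingers, ...]. A call has 1 to 12 rows; each row shifts and turns the commanded pose from where the row before left it, along the tool's axes as they then stand; what a row does not reach is not made up. A row lasts 1/8 s, in which the tool goes at most 62.5 mm and 10.7 degrees, less where a joint would pass 70% of its speed; a pose out of reach is approached as far as the arm can. A call is refused whole if a number of a shift passes 62.5 or a number of a turn 10.7, either way. A call with a gripper value outside its range is refused whole. The fingers move at their own pace and stop on an object; "squeeze" is the grip in N (left out, the last holds). Time passes only in rows, so rows that do not move let the fingers close. It gives the time, the measured TCP pose, the force and the opening at its end, in the units of the state.
- r.state(): the state, without advancing time (a new reading comes with each control period).
- r.camera(name): name is "side" or "top"; returns a dict with "frame" (480x640x3 uint8, blue, green, red), "mtx" (3x3 intrinsics, pixels), "k1" (the pictures are not rectified: a ray, as slopes to the right and down, at radius r is drawn at 1 + k1 r^2 times it, then the intrinsics apply), "R" (3x3) and "t" (3): a world point X has camera coordinates R X + t. Camera axes: x right, y down, z forward; pixel columns grow to the right and rows downward; lengths in m; the calibration is good to about 2 mm. A picture is of the moment at which its call begins. There is no depth.
- r.job_done(): hands the job in, once; it reports no verdict.
The state is a dict: "time": time; "q": joint angles; "qd": joint speeds; "joint_efforts": joint torques, N m; "tool_pos": TCP position; "orientation": TCP orientation; "contact_force": force on the tool from outside, world axes, zero at the start; "wrist_torque": the same for the moment, N m; "gripper_width": finger opening in m.
Only numpy, scipy, OpenCV 4.12 (cv2) and the standard library are available. Lean on these libraries where they do the work, as an engineer would, in place of code of your own. Each camera call takes 0.05 s, during which the arm holds its last target. There are 200 camera calls.

TASK

Get the plaster jaw cast ready to carry: lower it, without dropping it, into the open metal case on the slanted stand so that it stands on its base with the teeth up, then close the lid fully, then swing the case's carry handle up and over until it snaps into its end detent and stays there. Leave everything else on the counter as it is.

Things in the scene. Friction and masses are not known exactly. Their poses are not given: they have to be found in the camera images.
- cast: the off-white plaster jaw cast, loose, about 0.13 kg: base 54 mm wide (y, flat parallel sides, the place to grip, 34 mm long, from 25 mm behind to 9 mm ahead of the origin), 56 mm long (x from -25 to +31, round at +x), 24 mm high, with a horseshoe of teeth on top to 33 mm. Origin: centre of the underside; z up through the teeth
- case: aluminium case, fixed on a white stand that slopes 25 degrees, low side towards the robot and its right. Outside 170 (x) by 180 (y) by 60 mm (z), walls and floor 5 mm. Origin: centre of its underside, 70 mm above the counter; x points up the slope, y level along its upper and lower edges, to the left, z square to its floor (25 degrees from vertical, leaning to the low side)
- lid (a joint): angle of the lid, rad: 0 shut flat on the rim, up to 1.65 open; a stiff hinge, it stays where it is left. It starts about 1.3 to 1.5 open and so overhangs the case
- lid_hinge (a point): middle of the lid's hinge line (along the case's y), on the far, upper rim of the case: 85 mm in x and 60.5 mm in z from the case's origin
- lid_edge (a point): middle of the lid's free edge, on its outer face, 170 mm from the hinge; the lid is a plate 6 mm thick and 180 mm wide with a 10 mm tongue, 60 mm wide, beyond this edge
- handle (a joint): angle of the carry handle, rad: 0 folded, lying parallel to the case's floor towards the low side; grows as it swings up; 1.75 is its end stop and detent. Swings stiffly (about 1 N at the bar) and stays where left; a spring detent resists from 1.25 to 1.52 (about 5 N at the bar) and from about 1.65 draws the handle home to 1.75 and holds it
- handle_bar (a point): centre of the handle's cross bar, along the case's y: a steel U-shaped bail 206 mm wide, 10 mm thick, with a round grip sleeve 14 mm thick and 100 mm long in the middle; 130 mm from its pivot. Folded, it is 45 mm clear of the case's front wall and about 50 to 90 mm above the counter
- handle_hinge (a point): middle of the handle's pivot axis (along the case's y): -10 mm in x and 35 mm in z from the case's origin
- jar: small round white jar with yellow cap, 52 mm across, 50 mm high; bystander, origin under its centre
- bottle: amber bottle, 64 mm across, 150 mm high; bystander, origin under its centre
- carton: cardboard carton 60 x 70 x 45 mm high; bystander, origin under its centre
- bowl: dark rubber mixing bowl, 110 mm across, 60 mm high; bystander, origin under its centre
- spatula: spatula lying flat; bystander
- cup: small green tapered cup upside down, 34 mm across, 26 mm high; bystander, origin under its centre

How it is judged:
By the outcome, as a careful person would: the job done as asked, in the order asked, and still so for the second after the job is handed in, with the robot touching nothing.
It also fails if it takes over 72 s, if anything falls off the work surface, if the arm or the gripper's body presses on something with over 40 N, if the wrist force passes 120 N, or if a joint passes its speed limit or range.

## Working session

There is one attempt and no reset: what is moved stays moved. The work goes in short steps, Python scripts to look and compute and a tool call to move; the robot and the scene stay as the last step left them, time stands still between calls to the robot, and variables do not carry over. Pictures are saved under pics/ and viewed, about 8 in all and at most 12, crops included, and the job is handed in when it is done.

Besides the shell and the picture viewer there is one more tool, called after "Request:" as name(argument=value, ...) on one line, values as JSON. drive_tool: Moves the arm, as the interface text tells. Its arguments: {"type":"object","properties":{"steps":{"type":"array"},"squeeze":{"type":"number"}},"required":["steps"]}

```bash
mkdir -p pics
cat > h.py <<'E'
import numpy as np, cv2
from scipy.spatial.transform import Rotation as Ro
from station import r
def shot(n,f=None):
    c=r.camera(n)
    if f: cv2.imwrite('pics/'+f,c['frame'])
    return c
def ray(c,u,v):
    K=c['mtx']; d=np.array([(u-K[0,2])/K[0,0],(v-K[1,2])/K[1,1]])
    s=d.copy()
    for _ in range(20): s=d/(1+c['k1']*(s@s))
    R=np.array(c['R']);t=np.array(c['t'])
    w=R.T@np.array([s[0],s[1],1]); return -R.T@t, w/np.linalg.norm(w)
def plane(c,u,v,z):
    o,w=ray(c,u,v); return o+w*(z-o[2])/w[2]
def tri(c1,p1,c2,p2):
    o1,w1=ray(c1,*p1);o2,w2=ray(c2,*p2)
    s=np.linalg.lstsq(np.stack([w1,-w2],1),o2-o1,rcond=None)[0]
    a=o1+s[0]*w1;b=o2+s[1]*w2; return (a+b)/2,np.linalg.norm(a-b)
def proj(c,X):
    p=np.array(c['R'])@np.array(X)+np.array(c['t']); s=p[:2]/p[2]; s=s*(1+c['k1']*(s@s))
    K=c['mtx']; return np.array([K[0,0]*s[0]+K[0,2],K[1,1]*s[1]+K[1,2]])
E
python3 - <<'E'
from h import *
for n in('top','side'):
    c=shot(n,n+'1.png'); print(n,c['mtx'].tolist() if hasattr(c['mtx'],'tolist') else c['mtx'],c['k1'],-np.array(c['R']).T@c['t'])
    print(np.array(c['R']).round(3))
s=r.state(); print(s['orientation'],s['tool_pos'],s['gripper_width'],r.grip_point_offset,s['time'])
E
```

```text
top [[453.83609900498755, 0.0, 316.6047717849528], [0.0, 453.83609900498755, 239.8677066776745], [0.0, 0.0, 1.0]] -0.05885330593172422 [0.34469479 0.07813949 1.06768756]
[[ 0.006 -1.     0.005]
 [-0.977 -0.007 -0.211]
 [ 0.211 -0.004 -0.977]]
side [[473.94959418915033, 0.0, 319.55811383511923], [0.0, 473.94959418915033, 241.49902157821828], [0.0, 0.0, 1.0]] -0.04141513219651523 [ 0.30450336 -0.70775261  0.90308744]
[[ 0.958 -0.286  0.008]
 [-0.198 -0.681 -0.705]
 [ 0.207  0.674 -0.709]]
[-3.63255011e-01 -3.12021466e+00  2.69118276e-03] [0.13777267 0.58370244 0.22161598] 0.08770626722254095 -0.0187 0.1
```

View pics/top1.png

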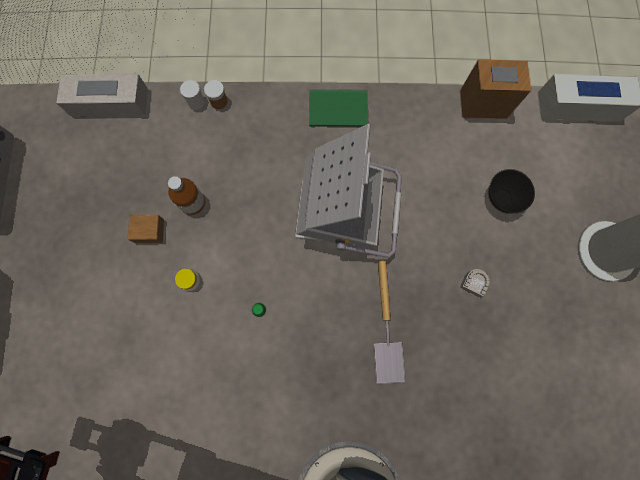

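View pics/side1.png

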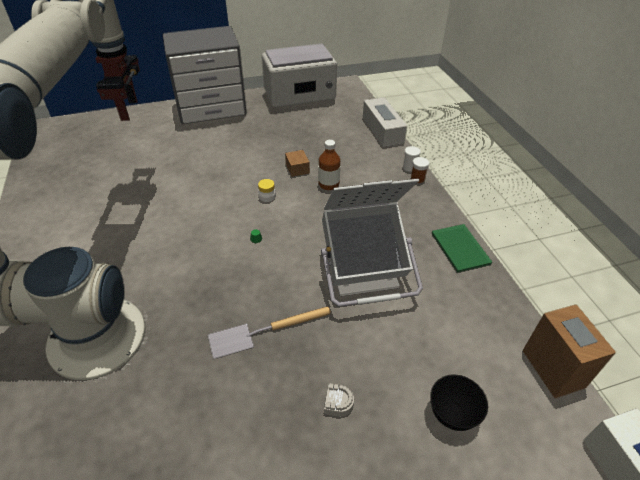

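Top view: lid overhangs the case around (340,180), handle bar near (396,210), cast at (477,282). Side view: cast at (338,400), bar near (378,298). I'll zoom in on these.

Run:
```python
from h import *
a=cv2.imread('pics/top1.png');b=cv2.imread('pics/side1.png')
def cr(i,x,y,w,h,W,H):
    return cv2.resize(i[y:y+h,x:x+w],(W,H),interpolation=cv2.INTER_CUBIC)
L=cr(a,280,115,140,150,420,450); M=cr(b,310,170,125,150,375,450)
o=np.zeros((600,800,3),np.uint8);o[:450,:420]=L;o[:450,422:797]=M
o[450:,:250]=cr(a,452,257,50,30,250,150);o[450:,260:510]=cr(b,313,380,50,30,250,150)
cv2.imwrite('pics/crop1.png',o)
for n,i,(x,y,w,h) in(('top',a,(452,257,50,50)),('side',b,(313,375,50,50))):
    c=r.camera(n); s=i[y:y+h,x:x+w]; g=s.min(2); t,m=cv2.threshold(g,0,255,cv2.THRESH_OTSU)
    m=cv2.morphologyEx(m,cv2.MORPH_CLOSE,np.ones((7,7),np.uint8))
    k=max(cv2.findContours(m,0,1)[0],key=cv2.contourArea)+[x,y]
    R=cv2.minAreaRect(k); print(n,t,cv2.contourArea(k),R)
    P=np.array([plane(c,*p,0.012)[:2] for p in k[:,0].astype(float)])*1000
    print(cv2.minAreaRect(P.astype(np.float32))); print(P[::3].round().astype(int).tolist())
```

```text
top 113.0 435.5 ((477.7489013671875, 280.69683837890625), (23.63987922668457, 22.21292495727539), 25.34617805480957)
((477.49493408203125, -305.85369873046875), (54.51773452758789, 54.17040252685547), 64.39737701416016)
[[505, -299], [500, -292], [493, -284], [486, -281], [479, -276], [471, -273], [464, -271], [462, -278], [460, -285], [455, -291], [453, -298], [448, -305], [446, -312], [446, -317], [450, -322], [457, -325], [464, -328], [472, -331], [479, -331], [486, -332], [491, -327], [498, -323], [502, -316], [505, -309], [505, -302]]
side 136.0 591.0 ((339.7297058105469, 397.6216125488281), (27.619029998779297, 25.975038528442383), 9.462321281433105)
((477.65618896484375, -294.9308166503906), (56.062904357910156, 55.01482391357422), 64.01761627197266)
[[468, -259], [463, -265], [461, -271], [457, -277], [455, -283], [451, -289], [449, -295], [445, -300], [443, -306], [445, -309], [450, -312], [455, -314], [460, -318], [466, -319], [472, -321], [477, -323], [484, -322], [491, -320], [497, -315], [501, -310], [503, -304], [502, -299], [503, -293], [501, -285], [497, -277], [492, -273], [487, -270], [482, -266], [476, -264], [470, -262]]
```

View pics/crop1.png

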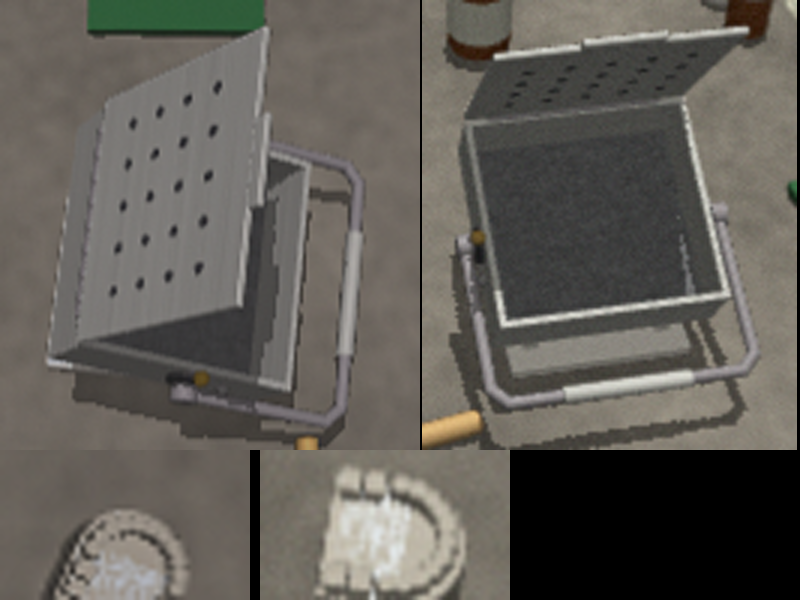

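Run:
```python
from h import *
from scipy.optimize import least_squares
T=shot('top');S=shot('side')
D={'ln':((376.7,244.3),(337.7,278.3)),'lf':((382.7,169),(411.7,267.7)),'hn':((296.7,235.7),(325,211)),
'bn':((395,232.7),(358.3,299.3)),'bf':((398.3,192.3),(400.3,295.7)),'en':((360,216.7),(335,188.3)),'ef':((369.3,125),(418.3,180))}
for k,v in D.items():
    X,e=tri(T,v[0],S,v[1]); print(k,(X*1000).round(1),round(e*1000,1))
a=np.radians(25)
def A(y):
    u=np.array([np.cos(y),np.sin(y),0]);z=np.array([0,0,1])
    cx=u*np.cos(a)+z*np.sin(a);cz=-u*np.sin(a)+z*np.cos(a); return np.stack([cx,np.cross(cz,cx),cz],1)
def pts(p):
    R=A(p[2]);o=np.array([p[0],p[1],.07]);l,h=p[3],p[4]
    c=lambda *x:o+R@(np.array(x)/1000)
    s=lambda y:c(85-170*np.cos(l)+6*np.sin(l),y,60.5+170*np.sin(l)+6*np.cos(l))
    b=lambda y:c(-10-130*np.cos(h),y,35+130*np.sin(h))
    return {'ln':c(-85,90,60),'lf':c(-85,-90,60),'hn':c(85,90,60),'bn':b(50),'bf':b(-50),'en':s(90),'ef':s(-90)}
def f(p):
    P=pts(p); return np.concatenate([np.r_[proj(T,P[k])-v[0],proj(S,P[k])-v[1]] for k,v in D.items()])
s=least_squares(f,[.55,.05,1.6,1.4,.1],loss='soft_l1');p=s.x
print(p,np.degrees(p[2]),f(p).round(1).reshape(-1,4))
np.save('case.npy',p)
```

```text
ln [547.6 -58.4  89.5] 1.1
lf [722.3 -76.1  90. ] 1.4
hn [562.8 115.4 136.9] 16.1
bn [ 581.7 -105.4   58.6] 1.7
bf [ 680.4 -117.5   51.5] 0.4
en [552.9  -0.7 301.6] 1.2
ef [727.9 -20.8 300.5] 0.8
[0.64601048 0.03501249 1.46455067 1.36319654 0.11092012] 83.91257255174024 [[-0.5  0.7 -1.2  0.2]
 [-0.  -0.4  1.2  0.2]
 [ 9.5 -6.  -1.  -1.2]
 [ 0.1  0.3 -0.8  1.1]
 [-0.1 -0.6 -0.1 -1.5]
 [ 0.2  0.5 -0.8  0.8]
 [-0.4 -1.6  0.9 -0.3]]
```

```bash
cat > plan.py <<'E'
from h import *
from scipy.spatial.transform import Slerp
p5=np.load('case.npy'); a=np.radians(25)
u=np.array([np.cos(p5[2]),np.sin(p5[2]),0]);Z=np.array([0,0,1.])
cx=u*np.cos(a)+Z*np.sin(a);cz=-u*np.sin(a)+Z*np.cos(a);cy=np.cross(cz,cx)
C=np.stack([cx,cy,cz],1); O=np.array([p5[0],p5[1],.07])
def cw(x,y,z): return O+C@np.array([x,y,z])/1000   # case mm -> world m
def ori(z,y):
    z=z/np.linalg.norm(z); y=y-z*(y@z); y/=np.linalg.norm(y); return np.stack([np.cross(y,z),y,z],1)
def down(deg): # tool down, jaw axis at deg
    t=np.radians(deg); return ori(-Z,np.array([np.cos(t),np.sin(t),0]))
def rows(wps,start=None,dec=0):
    s=r.state(); P=np.array(s['tool_pos']);R=Ro.from_rotvec(s['orientation'])
    if start is not None: P,R=start[0],Ro.from_matrix(start[1])
    out=[];tp,tR=P,R
    for (Q,M,n,g) in wps:
        M=Ro.from_matrix(M); sl=Slerp([0,1],Ro.concatenate([tR,M]))
        for i in range(1,n+1):
            w=tp+(Q-tp)*i/n; Rw=sl(i/n)
            t=np.round(R.inv().apply(w-P)*1000,dec); rv=np.round(np.degrees((R.inv()*Rw).as_rotvec()),1)
            if abs(t).max()>62 or abs(rv).max()>10.6: print('!! limit')
            P=P+R.apply(t/1000); R=R*Ro.from_rotvec(np.radians(rv)); out.append([*t,*rv,g])
        tp,tR=Q,M
    for k in range(0,len(out),12): print(', '.join('%g'%(v+0) for row in out[k:k+12] for v in row)); print()
    return P,R.as_matrix()
def st():
    s=r.state();print({k:np.round(s[k],3).tolist() for k in('time','q','tool_pos','orientation','contact_force','gripper_width')})
E
python3 - <<'E'
from plan import *
s=r.state();R0=Ro.from_rotvec(s['orientation']).as_matrix()
ang=lambda v:np.degrees(np.arctan2(v[1],v[0]))
print('tool x',ang(R0[:,0]),'tool y',ang(R0[:,1]), 'case y',ang(cy))
for nm,P,d in(('cast',(.4655,-.2965),65),('cast2',(.4655,-.2965),245),('case',(.643,0),ang(cy)),('case2',(.643,0),ang(cy)+180)):
    q=s['q'];q1=np.arctan2(P[1],P[0]); dd=np.radians(d)-np.arctan2(R0[1,1],R0[0,1])-(q1-q[0]); dd=(dd+np.pi)%(2*np.pi)-np.pi
    print(nm,d,'q6 ~',q[5]-dd)
E
```

```text
tool x 166.72086809740367 tool y 76.72087011813792 case y 173.91257255174025
cast 65 q6 ~ -1.701605485566219
cast2 245 q6 ~ 1.4399871680235732
case 173.91257255174025 q6 ~ -3.0353423576351153
case2 353.91257255174025 q6 ~ 0.10625029595467776
```

Run:
```python
from plan import *
d=down(65)
rows([(np.array([.33,.15,.22]),down(70),10,100),(np.array([.4655,-.2965,.12]),d,10,100),(np.array([.4655,-.2965,.003]),d,4,100)])
```

```text
-29, -38, 0, 0, 0, 0.7, 100, -29, -37, 0, 0, 0, 0.6, 100, -29, -37, 1, 0, 0, 0.7, 100, -30, -37, 0, 0, 0, 0.7, 100, -31, -37, 0, 0, 0, 0.7, 100, -31, -36, 0, 0, 0, 0.6, 100, -31, -35, 1, 0, 0, 0.7, 100, -32, -36, 0, 0, 0, 0.7, 100, -32, -35, 0, 0, 0, 0.6, 100, -32, -34, 0, 0, 0, 0.7, 100, -28, -38, 11, 0, 0, 0.5, 100, -28, -37, 10, 0, 0, 0.5, 100

-29, -37, 10, 0, 0, 0.5, 100, -29, -36, 10, 0, 0, 0.5, 100, -29, -36, 10, 0, 0, 0.5, 100, -30, -37, 10, 0, 0, 0.5, 100, -30, -35, 10, 0, 0, 0.5, 100, -30, -36, 10, 0, 0, 0.5, 100, -30, -35, 10, 0, 0, 0.5, 100, -31, -35, 10, 0, 0, 0.5, 100, 0, 0, 29, 0, 0, 0, 100, 0, 0, 29, 0, 0, 0, 100, 0, 0, 29, 0, 0, 0, 100, 0, 0, 30, 0, 0, 0, 100
```

Request:
drive_tool(steps=[-29, -38, 0, 0, 0, 0.7, 100, -29, -37, 0, 0, 0, 0.6, 100, -29, -37, 1, 0, 0, 0.7, 100, -30, -37, 0, 0, 0, 0.7, 100, -31, -37, 0, 0, 0, 0.7, 100, -31, -36, 0, 0, 0, 0.6, 100, -31, -35, 1, 0, 0, 0.7, 100, -32, -36, 0, 0, 0, 0.7, 100, -32, -35, 0, 0, 0, 0.6, 100, -32, -34, 0, 0, 0, 0.7, 100, -28, -38, 11, 0, 0, 0.5, 100, -28, -37, 10, 0, 0, 0.5, 100])

```text
time: 1.8
tool_pos: [0.3569, 0.0591, 0.1995]
orientation: [0.572, 3.088, 0.0]
contact_force: [0.7, -0.5, 0.5]
gripper_width: 0.0877
```

Request:
drive_tool(steps=[-29, -37, 10, 0, 0, 0.5, 100, -29, -36, 10, 0, 0, 0.5, 100, -29, -36, 10, 0, 0, 0.5, 100, -30, -37, 10, 0, 0, 0.5, 100, -30, -35, 10, 0, 0, 0.5, 100, -30, -36, 10, 0, 0, 0.5, 100, -30, -35, 10, 0, 0, 0.5, 100, -31, -35, 10, 0, 0, 0.5, 100, 0, 0, 0, 0, 0, 0, 100, 0, 0, 0, 0, 0, 0, 100])

```text
time: 3.05
tool_pos: [0.4652, -0.2955, 0.1196]
orientation: [-0.679, -3.067, -0.001]
contact_force: [0.4, 1.0, 0.1]
gripper_width: 0.0875
```

Run:
```python
from plan import *
st()
c=shot('side'); t=shot('top')
o=np.zeros((400,800,3),np.uint8)
o[:,:400]=cv2.resize(c['frame'][320:440,280:400],(400,400));o[:,400:]=cv2.resize(t['frame'][220:340,420:540],(400,400));cv2.imwrite('pics/g1.png',o)
rows([(np.array([.4655,-.2965,.003]),down(65),4,100)])
```

```text
{'time': 3.05, 'q': [-0.628, -0.036, 1.542, 0.0, 1.636, -1.763], 'tool_pos': [0.465, -0.296, 0.12], 'orientation': [-0.679, -3.067, -0.001], 'contact_force': [0.388, 1.017, 0.081], 'gripper_width': 0.088}
0, 0, 29, 0, 0, 0, 100, 0, -1, 30, 0, 0, 0, 100, 0, 0, 29, 0, 0, 0.1, 100, 0, 0, 29, 0, 0.1, 0, 100
```

View pics/g1.png

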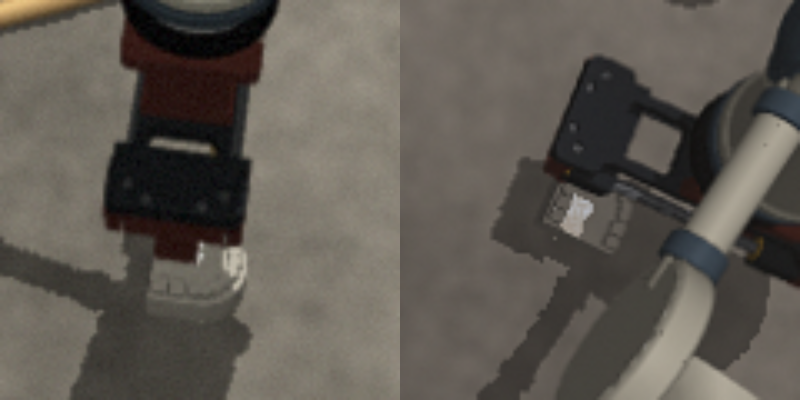

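The gripper sits squarely over the cast: in the side crop the cast is at (195,290), just below the near finger. Now I descend and grip.

Request:
drive_tool(steps=[0, 0, 29, 0, 0, 0, 100, 0, -1, 30, 0, 0, 0, 100, 0, 0, 29, 0, 0, 0, 100, 0, 0, 28, 0, 0, 0, 100, 0, 0, 0, 0, 0, 0, 100, 0, 0, 0, 0, 0, 0, 50, 0, 0, 0, 0, 0, 0, 50, 0, 0, 0, 0, 0, 0, 40, 0, 0, 0, 0, 0, 0, 40, 0, 0, 0, 0, 0, 0, 40], squeeze=20)

```text
time: 4.4
tool_pos: [0.4651, -0.2971, 0.0041]
orientation: [0.679, 3.067, -0.0]
contact_force: [-0.4, 0.8, 3.0]
gripper_width: 0.0539
```

Request:
drive_tool(steps=[0, 0, -10, 0, 0, 0, 40, 0, 0, -25, 0, 0, 0, 40, 0, 0, -40, 0, 0, 0, 40, 0, 0, -40, 0, 0, 0, 40, 0, 0, 0, 0, 0, 0, 40])

```text
time: 5.03
tool_pos: [0.4665, -0.2982, 0.1231]
orientation: [0.678, 3.061, -0.005]
contact_force: [-0.3, -0.3, -0.2]
gripper_width: 0.0541
```

Run:
```python
from plan import *
st()
M=ori(-cz,-cy)
H=cw(-34,0,250); print(H, cw(-34,0,150),cw(-34,0,5))
print(proj(shot('side'),cw(-42,0,5)))
rows([(np.array([.50,-.25,.27]),down(50),3,40),(H,M,11,40)])
```

```text
{'time': 5.025, 'q': [-0.63, -0.037, 1.537, -0.0, 1.634, -1.765], 'tool_pos': [0.467, -0.298, 0.123], 'orientation': [0.678, 3.061, -0.005], 'contact_force': [-0.33, -0.292, -0.218], 'gripper_width': 0.054}
[ 0.6315385  -0.10068703  0.28220793] [ 0.6360202  -0.05866351  0.19157715] [0.64251865 0.0022706  0.06016252]
[367.14567337 262.58102251]
-4, 19, -50, 0, 0.1, 5, 40, -2, 20, -50, 0, 0, 5, 40, 0, 19, -50, 0, 0.1, 5, 40, -1, 18, -1, -1.1, 2.1, 5, 40, 1, 18, -1, -1.1, 2.1, 5, 40, 3, 18, 0, -1.2, 2, 5.1, 40, 4, 18, 0, -1.1, 2.1, 5, 40, 6, 17, 1, -1.1, 2.1, 5, 40, 8, 16, 1, -1.1, 2.1, 5, 40, 8, 16, 2, -1.1, 2.1, 5, 40, 10, 15, 2, -1.1, 2.1, 5, 40, 11, 14, 4, -1.1, 2.1, 5.1, 40

12, 13, 3, -1.1, 2, 5, 40, 13, 12, 5, -1.1, 2.1, 5, 40
```

Request:
drive_tool(steps=[-4, 19, -50, 0, 0.1, 5, 40, -2, 20, -50, 0, 0, 5, 40, 0, 19, -50, 0, 0.1, 5, 40, -1, 18, -1, -1.1, 2.1, 5, 40, 1, 18, -1, -1.1, 2.1, 5, 40, 3, 18, 0, -1.2, 2, 5.1, 40, 4, 18, 0, -1.1, 2.1, 5, 40, 6, 17, 1, -1.1, 2.1, 5, 40, 8, 16, 1, -1.1, 2.1, 5, 40, 8, 16, 2, -1.1, 2.1, 5, 40, 10, 15, 2, -1.1, 2.1, 5, 40, 11, 14, 4, -1.1, 2.1, 5.1, 40])

```text
time: 6.58
tool_pos: [0.6075, -0.1273, 0.2751]
orientation: [-1.953, -2.096, -0.389]
contact_force: [0.4, -1.1, -2.0]
gripper_width: 0.0541
```

Request:
drive_tool(steps=[12, 13, 3, -1.1, 2, 5, 40, 13, 12, 5, -1.1, 2.1, 5, 40, 0, 0, 0, 0, 0, 0, 40, 0, 0, 0, 0, 0, 0, 40])

```text
time: 7.08
tool_pos: [0.6311, -0.1012, 0.279]
orientation: [-2.089, -1.879, -0.458]
contact_force: [0.2, 0.5, -1.5]
gripper_width: 0.0539
```

Run:
```python
from plan import *
st()
M=ori(-cz,-cy)
print(C.T@(r.state()['tool_pos']-O)*1000)
c=shot('side'); t=shot('top')
o=np.zeros((500,800,3),np.uint8)
o[:,:400]=cv2.resize(c['frame'][90:310,260:436],(400,500));o[:,400:]=cv2.resize(t['frame'][90:310,300:476],(400,500));cv2.imwrite('pics/g2.png',o)
rows([(cw(-34,0,70),M,6,40),(cw(-34,0,14),M,4,40)])
```

```text
{'time': 7.075, 'q': [-0.434, 0.281, 0.975, 0.454, 1.998, -0.161], 'tool_pos': [0.631, -0.101, 0.279], 'orientation': [-2.089, -1.879, -0.458], 'contact_force': [0.186, 0.477, -1.467], 'gripper_width': 0.054}
[-35.89072673   0.3372438  247.33027464]
0, 0, 30, 0, 0, 0, 40, 0, 0, 29, -0.1, 0, 0, 40, 1, 0, 30, 0, 0, 0, 40, 0, 0, 30, 0, 0, 0, 40, 0, 1, 30, -0.1, 0, 0, 40, 0, 0, 29, 0, 0, -0.1, 40, 0, 0, 14, 0, 0, 0, 40, 0, 0, 14, 0, 0, 0, 40, 0, 0, 14, 0, 0, 0, 40, 0, 0, 14, 0, 0, 0, 40
```

View pics/g2.png

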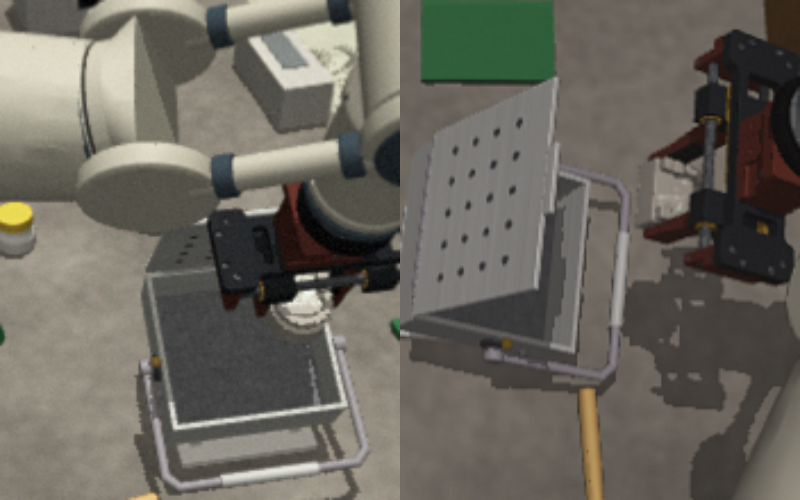

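Request:
drive_tool(steps=[0, 0, 30, 0, 0, 0, 40, 0, 0, 29, 0, 0, 0, 40, 0, 0, 30, 0, 0, 0, 40, 0, 0, 30, 0, 0, 0, 40, 0, 0, 30, 0, 0, 0, 40, 0, 0, 15, 0, 0, 0, 40, 0, 0, 0, 0, 0, 0, 40])

```text
time: 8.05
tool_pos: [0.6379, -0.0316, 0.131]
orientation: [-2.09, -1.878, -0.459]
contact_force: [-0.6, -0.2, -1.3]
gripper_width: 0.0539
```

Run:
```python
from plan import *
st()
print(C.T@(r.state()['tool_pos']-O)*1000, np.degrees((Ro.from_rotvec(r.state()['orientation']).inv()*Ro.from_matrix(ori(-cz,-cy))).as_rotvec()))
c=shot('side'); t=shot('top')
o=np.zeros((500,800,3),np.uint8)
o[:,:400]=cv2.resize(c['frame'][90:310,260:436],(400,500));o[:,400:]=cv2.resize(t['frame'][90:310,300:476],(400,500));cv2.imwrite('pics/g3.png',o)
```

```text
{'time': 8.05, 'q': [-0.332, 0.233, 1.294, 0.429, 1.71, -0.185], 'tool_pos': [0.638, -0.032, 0.131], 'orientation': [-2.09, -1.878, -0.459], 'contact_force': [-0.628, -0.153, -1.254], 'gripper_width': 0.054}
[-35.02028382   1.01889723  83.60544777] [-0.29075394 -0.05171375 -0.08753378]
```

View pics/g3.png

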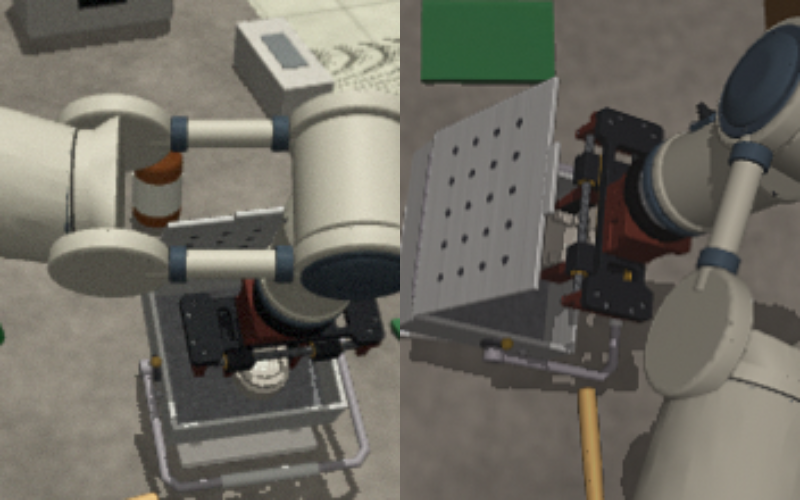

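Request:
drive_tool(steps=[0, 0, 20, 0, 0, 0, 40, 0, 0, 20, 0, 0, 0, 40, 0, 0, 14, 0, 0, 0, 40, 0, 0, 8, 0, 0, 0, 40, 0, 0, 4, 0, 0, 0, 40, 0, 0, 2, 0, 0, 0, 40, 0, 0, 0, 0, 0, 0, 40, 0, 0, 0, 0, 0, 0, 40])

```text
time: 9.15
tool_pos: [0.6415, -0.0034, 0.0707]
orientation: [-2.091, -1.879, -0.462]
contact_force: [0.2, -0.6, -1.8]
gripper_width: 0.0543
```

```bash
cat > c.py <<'E'
from plan import *
st();s=r.state()
print(C.T@(s['tool_pos']-O)*1000,'Fcase',C.T@s['contact_force'],s['wrist_torque'])
E
python3 c.py
```

```text
{'time': 9.15, 'q': [-0.288, 0.25, 1.383, 0.429, 1.594, -0.19], 'tool_pos': [0.641, -0.003, 0.071], 'orientation': [-2.091, -1.879, -0.462], 'contact_force': [0.184, -0.619, -1.838], 'gripper_width': 0.054}
[-34.7278858    0.41990697  17.01092042] Fcase [-1.31704349 -0.24834113 -1.41430965] [-0.35342179  0.10623067  0.00235023]
```

Request:
drive_tool(steps=[0, 0, 2, 0, 0, 0, 40, 0, 0, 2, 0, 0, 0, 40, 0, 0, 1, 0, 0, 0, 40, 0, 0, 1, 0, 0, 0, 40, 0, 0, 0, 0, 0, 0, 40])

```text
time: 9.78
tool_pos: [0.6415, -0.0006, 0.0647]
orientation: [-2.091, -1.878, -0.461]
contact_force: [-0.4, 0.5, -0.6]
gripper_width: 0.054
```

```bash
python3 c.py
```

```text
{'time': 9.775, 'q': [-0.284, 0.253, 1.39, 0.429, 1.584, -0.19], 'tool_pos': [0.641, -0.001, 0.065], 'orientation': [-2.091, -1.878, -0.461], 'contact_force': [-0.416, 0.453, -0.581], 'gripper_width': 0.054}
[-34.78348244   0.74828442  10.35542421] Fcase [ 0.12263978  0.46127467 -0.69857407] [-0.36161189  0.07465555  0.03878773]
```

Request:
drive_tool(steps=[0, 0, 1, 0, 0, 0, 40, 0, 0, 1, 0, 0, 0, 40, 0, 0, 0, 0, 0, 0, 40, 0, 0, 0, 0, 0, 0, 40])

```text
time: 10.28
tool_pos: [0.6416, -0.0004, 0.0643]
orientation: [-2.091, -1.879, -0.461]
contact_force: [-4.6, -3.1, 5.4]
gripper_width: 0.0538
```

```bash
python3 c.py
```

```text
{'time': 10.275, 'q': [-0.284, 0.252, 1.391, 0.429, 1.582, -0.19], 'tool_pos': [0.642, -0.0, 0.064], 'orientation': [-2.091, -1.879, -0.461], 'contact_force': [-4.57, -3.142, 5.402], 'gripper_width': 0.054}
[-34.71047226   0.60757045   9.89787324] Fcase [-0.98752023  4.21067045  6.42110671] [-0.35456688  0.59306989  0.25021092]
```

Request:
drive_tool(steps=[0, 0, 0, 0, 0, 0, 63, 0, 0, 0, 0, 0, 0, 66, 0, 0, 0, 0, 0, 0, 80, 0, 0, 0, 0, 0, 0, 80, 0, 0, -5, 0, 0, 0, 80, 0, 0, -15, 0, 0, 0, 80, 0, 0, -40, 0, 0, 0, 80, 0, 0, -50, 0, 0, 0, 80, 0, 0, -50, 0, 0, 0, 60, 0, 0, -50, 0, 0, 0, 20, 0, 0, -40, 0, 0, 0, 0])

```text
time: 11.65
tool_pos: [0.6309, -0.1064, 0.2932]
orientation: [-2.093, -1.88, -0.463]
contact_force: [0.5, 0.2, 0.8]
gripper_width: 0.0435
```

Run:
```python
from plan import *
exec(open('c.py').read())
c=shot('side')
cv2.imwrite('pics/g4.png',cv2.resize(c['frame'][160:310,290:440],(500,500)))
```

```text
{'time': 11.65, 'q': [-0.441, 0.287, 0.943, 0.458, 2.02, -0.155], 'tool_pos': [0.631, -0.106, 0.293], 'orientation': [-2.093, -1.88, -0.463], 'contact_force': [0.461, 0.231, 0.79], 'gripper_width': 0.044}
[-3.45914384e+01  7.18102622e-02  2.62397187e+02] Fcase [ 0.58619479 -0.43356186  0.59879038] [-0.21246708  0.10241693  0.05872876]
```

View pics/g4.png

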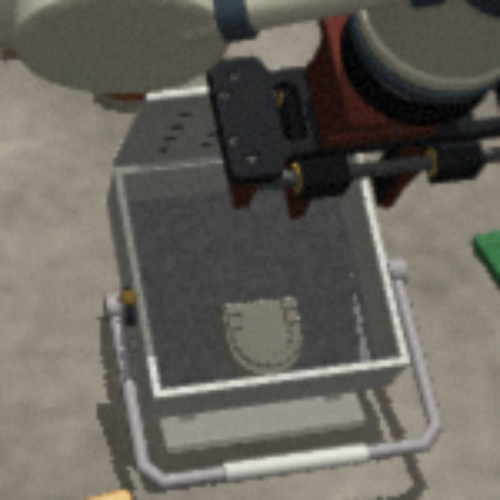

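Cast stands upright in the case, teeth up, at crop pixel (262,335). Next is the lid.

```bash
cat > lid.py <<'E'
from plan import *
def lidpose(th,gap,phi,rho=140):
    n=np.array([np.sin(th),0,np.cos(th)]);F=np.array([85-rho*np.cos(th),0,60.5+rho*np.sin(th)])+6*n
    d=np.array([-np.sin(phi),0,-np.cos(phi)]); sa=np.sqrt(max(0,1-(d@n)**2))
    T=F+n*(10*sa+gap); return cw(*T),ori(C@d,-cy)
phi=lambda th:np.radians(20+25*th/1.363)
E
python3 - <<'E'
from lid import *
T0,M0=lidpose(1.363,20,phi(1.363)); print(T0)
H=T0-M0[:,2]*.10; print(H)
Rn=Ro.from_rotvec(r.state()['orientation']).as_matrix()
U=np.array([.63,-.10,.40])
e=rows([(U,Rn,3,0),(H,M0,6,0),(T0,M0,3,0)])
E
```

```text
[0.64522084 0.02760824 0.29159333]
[0.64884782 0.0616174  0.38556259]
17, 0, -30, 0, 0, 0, 0, 16, -1, -29, 0, 0, 0, 0, 17, 0, -30, 0, 0, 0, 0, 24, 0, 14, 0.1, -7.5, 0, 0, 25, 0, 10, 0, -7.4, 0, 0, 26, 0, 7, 0.1, -7.5, -0.1, 0, 27, 1, 4, 0, -7.5, 0, 0, 27, 0, 0, 0.1, -7.5, 0, 0, 27, 0, -4, 0.1, -7.4, 0, 0, 0, 0, 33, 0, 0, 0, 0, 0, 0, 34, 0, 0, 0, 0, 0, 0, 33, 0, 0, 0, 0
```

Request:
drive_tool(steps=[17, 0, -30, 0, 0, 0, 0, 16, -1, -29, 0, 0, 0, 0, 17, 0, -30, 0, 0, 0, 0, 24, 0, 14, 0.1, -7.5, 0, 0, 25, 0, 10, 0, -7.4, 0, 0, 26, 0, 7, 0.1, -7.5, -0.1, 0, 27, 1, 4, 0, -7.5, 0, 0, 27, 0, 0, 0.1, -7.5, 0, 0, 27, 0, -4, 0.1, -7.4, 0, 0, 0, 0, 0, 0, 0, 0, 0, 0, 0, 0, 0, 0, 0, 0])

```text
time: 13.08
tool_pos: [0.6492, 0.064, 0.378]
orientation: [2.149, 1.939, -0.383]
contact_force: [0.1, -0.4, -0.3]
gripper_width: 0.0006
```

Run:
```python
from lid import *
exec(open('c.py').read())
print(np.degrees((Ro.from_rotvec(r.state()['orientation']).inv()*Ro.from_matrix(lidpose(1.363,20,phi(1.363))[1])).as_rotvec()))
T0,M0=lidpose(1.363,20,phi(1.363))
W=[(T0,M0,3,0)]
for th in np.linspace(1.42,.9,8): W.append((*lidpose(th,0,phi(th)),1,0))
rows(W)
```

```text
{'time': 13.075, 'q': [0.216, 0.454, 0.557, -0.406, 2.211, 0.087], 'tool_pos': [0.649, 0.064, 0.378], 'orientation': [2.149, 1.939, -0.383], 'contact_force': [0.072, -0.413, -0.344], 'gripper_width': 0.001}
[ 1.56581806e+02 -1.18656393e-01  2.66772432e+02] Fcase [-0.51104028 -0.1151037  -0.14106509] [ 0.10223749  0.00670403 -0.01107323]
[-0.47793623 -0.30260888  0.28291043]
-2, 0, 31, -0.2, -0.1, 0.1, 0, -2, 0, 31, -0.1, -0.1, 0.1, 0, -1, 0, 32, -0.2, -0.1, 0.1, 0, -6, 0, 10, 0, -1, 0, 0, -6, 0, 9, 0, 1.3, 0, 0, -7, 0, 8, 0, 1.4, 0, 0, -5, 0, 10, 0, 1.3, 0, 0, -6, 0, 9, 0, 1.4, 0, 0, -4, 0, 10, 0, 1.4, 0, 0, -4, 0, 10, 0, 1.3, 0, 0, -4, 0, 10, 0, 1.4, 0, 0
```

Request:
drive_tool(steps=[-2, 0, 31, 0, 0, 0, 0, -2, 0, 31, 0, 0, 0, 0, -1, 0, 32, 0, 0, 0, 0, -6, 0, 10, 0, -1, 0, 0, -6, 0, 9, 0, 1.3, 0, 0, -7, 0, 8, 0, 1.4, 0, 0, -5, 0, 10, 0, 1.3, 0, 0, -6, 0, 9, 0, 1.4, 0, 0, 0, 0, 0, 0, 0, 0, 0])

```text
time: 14.2
tool_pos: [0.6395, -0.0163, 0.2565]
orientation: [2.196, 1.977, -0.307]
contact_force: [0.5, -0.2, 0.6]
gripper_width: 0.0005
```

Run:
```python
from lid import *
exec(open('c.py').read())
c=shot('side');t=shot('top')
o=np.zeros((500,800,3),np.uint8)
o[:,:400]=cv2.resize(c['frame'][110:310,270:430],(400,500));o[:,400:]=cv2.resize(t['frame'][90:290,280:440],(400,500));cv2.imwrite('pics/g5.png',o)
W=[]
for th in np.linspace(1.1,-.03,18): W.append((*lidpose(th,0,phi(th)),1,0))
rows(W)
```

```text
{'time': 14.2, 'q': [0.063, 0.257, 1.008, -0.279, 1.92, 0.077], 'tool_pos': [0.639, -0.016, 0.257], 'orientation': [2.196, 1.977, -0.307], 'contact_force': [0.491, -0.207, 0.615], 'gripper_width': 0.001}
[ 31.96645711   1.07388615 190.87482825] Fcase [ 0.12014992 -0.51004063  0.62243159] [0.01501862 0.04501284 0.02249766]
-1, 1, 3, -0.6, 0.2, 0.2, 0, -5, 0, 8, 0, 1.2, 0, 0, -3, 0, 9, 0, 1.2, 0, 0, -3, 0, 10, 0, 1.2, 0, 0, -3, 0, 9, 0, 1.3, 0, 0, -2, 0, 9, 0, 1.2, 0, 0, -2, 0, 10, 0, 1.2, 0, 0, -2, 0, 10, 0, 1.2, 0, 0, -1, 0, 9, 0, 1.2, 0, 0, 0, 0, 10, 0, 1.3, 0, 0, 0, 0, 9, 0, 1.2, 0, 0, 0, 0, 9, 0, 1.2, 0, 0

1, 0, 9, 0, 1.2, 0, 0, 1, 0, 8, 0, 1.2, 0, 0, 1, 0, 9, 0, 1.3, 0, 0, 2, 0, 9, 0, 1.2, 0, 0, 2, 0, 9, 0, 1.2, 0, 0, 3, 0, 8, 0, 1.2, 0, 0
```

View pics/g5.png

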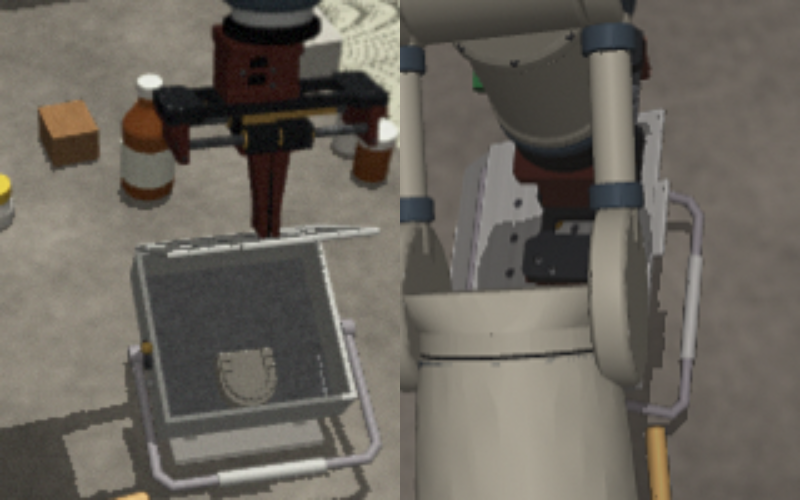

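The lid has swung to about 1.1 rad, with the fingertip on its outer face near (270,230). I'll continue the sweep.

Request:
drive_tool(steps=[-1, 1, 3, -0.6, 0.2, 0.2, 0, -5, 0, 8, 0, 1.2, 0, 0, -3, 0, 9, 0, 1.2, 0, 0, -3, 0, 10, 0, 1.2, 0, 0, -3, 0, 9, 0, 1.3, 0, 0, -2, 0, 9, 0, 1.2, 0, 0, -2, 0, 10, 0, 1.2, 0, 0, -2, 0, 10, 0, 1.2, 0, 0, -1, 0, 9, 0, 1.2, 0, 0, 0, 0, 10, 0, 1.3, 0, 0, 0, 0, 9, 0, 1.2, 0, 0, 0, 0, 9, 0, 1.2, 0, 0])

```text
time: 15.8
tool_pos: [0.6368, -0.0531, 0.1576]
orientation: [2.32, 2.088, -0.033]
contact_force: [-0.1, 0.2, 1.1]
gripper_width: 0.0005
```

Run:
```python
from lid import *
exec(open('c.py').read())
W=[]
for th in np.linspace(.36,0,7): W.append((*lidpose(th,0,phi(th)),1,0))
rows(W)
```

```text
{'time': 15.8, 'q': [-0.12, 0.193, 1.234, -0.029, 1.713, -0.02], 'tool_pos': [0.637, -0.053, 0.158], 'orientation': [2.32, 2.088, -0.033], 'contact_force': [-0.072, 0.246, 1.094], 'gripper_width': 0.0}
[-43.23842018  -0.19184676 116.86925631] Fcase [0.67759212 0.09769875 0.89120661] [ 0.01444964  0.02343533 -0.02368838]
0, 0, 1, 0.1, 0.1, 0.1, 0, 1, 0, 8, 0, 1.1, 0, 0, 1, 0, 7, 0, 1.1, 0, 0, 1, 0, 8, 0, 1.1, 0, 0, 1, 0, 8, 0, 1.1, 0, 0, 2, 0, 8, 0, 1.1, 0, 0, 2, 0, 8, 0, 1.1, 0, 0
```

Request:
drive_tool(steps=[1, 0, 9, 0, 1.2, 0, 0, 1, 0, 7, 0, 1.1, 0, 0, 1, 0, 8, 0, 1.1, 0, 0, 1, 0, 8, 0, 1.1, 0, 0, 2, 0, 8, 0, 1.1, 0, 0, 2, 0, 6, 0, 1.1, 0, 0, 0, 0, 0, 0, 0, 0, 0])

```text
time: 16.68
tool_pos: [0.6375, -0.0445, 0.1118]
orientation: [-2.291, -2.062, -0.099]
contact_force: [0.2, 0.1, 0.7]
gripper_width: 0.0005
```

```bash
python3 c.py
```

```text
{'time': 16.675, 'q': [-0.17, 0.201, 1.308, 0.087, 1.638, -0.059], 'tool_pos': [0.637, -0.045, 0.112], 'orientation': [-2.291, -2.062, -0.099], 'contact_force': [0.202, 0.109, 0.653], 'gripper_width': 0.0}
[-5.48462727e+01  3.84669964e-02  7.16590798e+01] Fcase [ 0.39393694 -0.18927173  0.536875  ] [-0.08968427  0.06147678  0.02821646]
```

Request:
drive_tool(steps=[0, 0, 2, 0, 0, 0, 0, 0, 0, 2, 0, 0, 0, 0, 0, 0, 1, 0, 0, 0, 0, 0, 0, 0, 0, 0, 0, 0])

```text
time: 17.18
tool_pos: [0.638, -0.0442, 0.1106]
orientation: [-2.292, -2.065, -0.102]
contact_force: [-5.9, -1.1, 10.5]
gripper_width: 0.0008
```

```bash
python3 c.py
```

```text
{'time': 17.175, 'q': [-0.169, 0.199, 1.312, 0.086, 1.632, -0.06], 'tool_pos': [0.638, -0.044, 0.111], 'orientation': [-2.292, -2.065, -0.102], 'contact_force': [-5.892, -1.087, 10.489], 'gripper_width': 0.001}
[-54.94799577  -0.43542561  70.46143224] Fcase [ 2.88708035  5.74381106 10.22675353] [0.00334375 0.9256839  0.14284939]
```

Request:
drive_tool(steps=[0, 0, 2, 0, 0, 0, 0, 0, 0, 1, 0, 0, 0, 0, 0, 0, 0, 0, 0, 0, 0, 0, 0, -10, 0, 0, 0, 0, 0, 0, -40, 0, 0, 0, 0, 0, 0, -50, 0, 0, 0, 0])

```text
time: 17.92
tool_pos: [0.6362, -0.0521, 0.2034]
orientation: [-2.289, -2.061, -0.096]
contact_force: [1.5, -0.2, -0.2]
gripper_width: 0.0004
```

Run:
```python
from lid import *
exec(open('c.py').read())
c=shot('side','s6.png')
cv2.imwrite('pics/g6.png',cv2.resize(c['frame'][170:320,300:450],(600,600),interpolation=cv2.INTER_CUBIC))
for sg in (1,-1):
    print(sg);M=ori(-cz,sg*cx); rows([(cw(-120,0,190),M,11,45),(cw(-139,0,130),M,2,45)])
```

```text
{'time': 17.925, 'q': [-0.182, 0.195, 1.153, 0.088, 1.802, -0.058], 'tool_pos': [0.636, -0.052, 0.203], 'orientation': [-2.289, -2.061, -0.096], 'contact_force': [1.53, -0.239, -0.247], 'gripper_width': 0.0}
[-23.06356194   0.56158689 157.94369734] Fcase [-0.17286247 -1.54677321 -0.19225383] [-0.12843603  0.03664629 -0.05308839]
1
-9, 0, 1, -1.4, 1.5, -8.1, 45, -9, -2, 1, -1.4, 1.4, -8, 45, -9, -3, 1, -1.4, 1.5, -8.1, 45, -9, -4, 0, -1.4, 1.5, -8.1, 45, -8, -5, 0, -1.4, 1.5, -8.1, 45, -7, -6, 0, -1.4, 1.4, -8, 45, -6, -7, -1, -1.4, 1.5, -8.1, 45, -5, -8, -1, -1.4, 1.5, -8.1, 45, -4, -8, -1, -1.4, 1.5, -8, 45, -2, -9, -2, -1.3, 1.5, -8.1, 45, -1, -9, -2, -1.4, 1.4, -8.1, 45, 0, -10, 30, 0, 0, 0, 45

0, -9, 30, 0, 0, 0, 45

-1
-9, 0, 1, 1.5, 1.4, 8.1, 45, -10, 1, 1, 1.4, 1.4, 8.1, 45, -9, 2, 1, 1.5, 1.4, 8.1, 45, -8, 4, 0, 1.5, 1.4, 8.1, 45, -8, 5, 0, 1.5, 1.4, 8.2, 45, -7, 6, 0, 1.4, 1.4, 8.1, 45, -6, 7, -1, 1.5, 1.4, 8.1, 45, -6, 8, -1, 1.5, 1.4, 8.1, 45, -4, 8, -1, 1.4, 1.4, 8.1, 45, -2, 9, -1, 1.5, 1.3, 8.1, 45, -2, 9, -2, 1.5, 1.4, 8.1, 45, 0, 10, 30, 0, 0, 0, 45

0, 9, 30, 0, 0, 0, 45
```

View pics/g6.png

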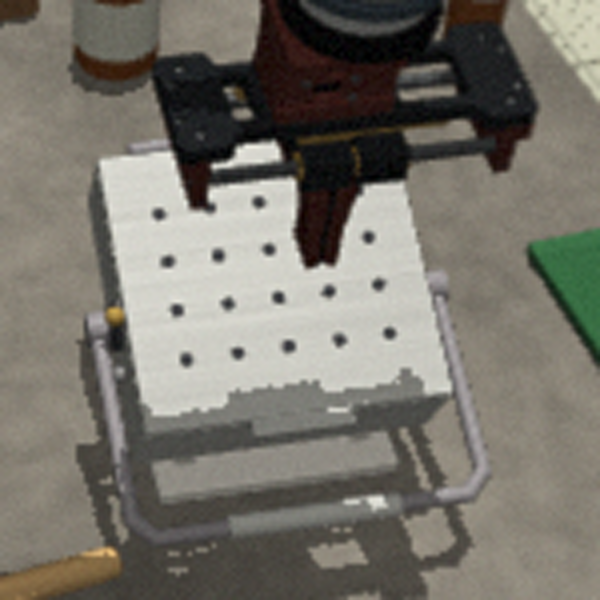

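Lid lies flat on the rim: its free edge is at crop y≈415, right over the front wall. Next I move above the handle bar.

Request:
drive_tool(steps=[-9, 0, 1, -1.4, 1.5, -8.1, 45, -9, -2, 1, -1.4, 1.4, -8, 45, -9, -3, 1, -1.4, 1.5, -8.1, 45, -9, -4, 0, -1.4, 1.5, -8.1, 45, -8, -5, 0, -1.4, 1.5, -8.1, 45, -7, -6, 0, -1.4, 1.4, -8, 45, -6, -7, -1, -1.4, 1.5, -8.1, 45, -5, -8, -1, -1.4, 1.5, -8.1, 45, -4, -8, -1, -1.4, 1.5, -8, 45, -2, -9, -2, -1.3, 1.5, -8.1, 45, -1, -9, -2, -1.4, 1.4, -8.1, 45, 0, -10, 30, 0, 0, 0, 45])

```text
time: 19.48
tool_pos: [0.6257, -0.1501, 0.1529]
orientation: [0.163, 3.045, 0.673]
contact_force: [0.2, -0.3, 0.4]
gripper_width: 0.0398
```

Request:
drive_tool(steps=[0, -9, 30, 0, 0, 0, 45, 0, 0, 0, 0, 0, 0, 45, 0, 0, 0, 0, 0, 0, 45])

```text
time: 19.85
tool_pos: [0.6251, -0.144, 0.1217]
orientation: [0.164, 3.048, 0.676]
contact_force: [0.5, 0.1, 0.8]
gripper_width: 0.0397
```

Run:
```python
from lid import *
exec(open('c.py').read())
print(p5[4], 'fing')
c=shot('side','s7.png');t=shot('top')
o=np.zeros((500,800,3),np.uint8)
o[:,:400]=cv2.resize(c['frame'][180:340,290:418],(400,500));o[:,400:]=cv2.resize(t['frame'][130:290,330:458],(400,500));cv2.imwrite('pics/g7.png',o)
M=ori(-cz,cx); h=p5[4]
rows([(cw(-10-130*np.cos(h),0,35+130*np.sin(h)-19),M,5,45)])
```

```text
{'time': 19.85, 'q': [-0.494, 0.313, 1.216, 0.408, 1.777, -1.906], 'tool_pos': [0.625, -0.144, 0.122], 'orientation': [0.164, 3.048, 0.676], 'contact_force': [0.478, 0.128, 0.843], 'gripper_width': 0.04}
[-141.45838808    1.83100493  123.04710132] Fcase [ 0.51751269 -0.46187472  0.68935918] [-0.16923548 -0.00642663  0.0118247 ]
0.11092011598672398 fing
0, 0, 19, 0, -0.1, 0, 45, -1, 1, 18, 0, 0, 0, 45, 0, 0, 19, 0, -0.1, -0.1, 45, 0, 1, 19, 0, 0, 0, 45, -1, 0, 19, -0.1, -0.1, 0, 45
```

View pics/g7.png

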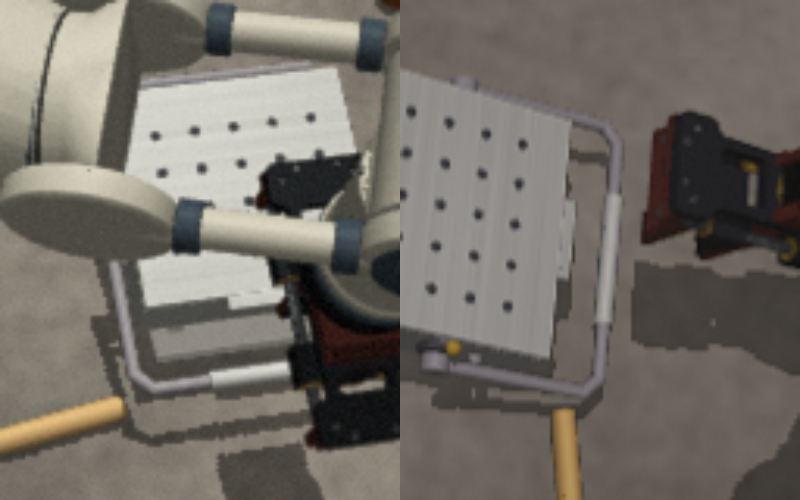

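Request:
drive_tool(steps=[0, 0, 19, 0, 0, 0, 38, -1, 1, 18, 0, 0, 0, 38, 0, 0, 19, 0, 0, 0, 38, 0, 1, 19, 0, 0, 0, 38, -1, 0, 17, 0, 0, 0, 38, 0, 0, 0, 0, 0, 0, 38])

```text
time: 20.7
tool_pos: [0.6293, -0.1025, 0.0358]
orientation: [0.164, 3.052, 0.679]
contact_force: [-0.7, -0.0, -0.3]
gripper_width: 0.0333
```

```bash
python3 c.py
```

```text
{'time': 20.7, 'q': [-0.436, 0.33, 1.35, 0.409, 1.619, -1.912], 'tool_pos': [0.629, -0.102, 0.036], 'orientation': [0.164, 3.052, 0.679], 'contact_force': [-0.71, -0.047, -0.285], 'gripper_width': 0.033}
[-139.92598127    1.98888815   27.55917141] Fcase [-0.23098515  0.70111462 -0.20667369] [-0.21961652 -0.00469815 -0.06327179]
```

Request:
drive_tool(steps=[0, 0, 0, 0, 0, 0, 5, 0, 0, 0, 0, 0, 0, 5, 0, 0, 0, 0, 0, 0, 5, 0, 0, 0, 0, 0, 0, 5], squeeze=20)

```text
time: 21.2
tool_pos: [0.6306, -0.105, 0.0382]
orientation: [0.166, 3.048, 0.673]
contact_force: [1.1, -5.2, -1.4]
gripper_width: 0.0136
```

Run:
```python
from lid import *
exec(open('c.py').read())
s=r.state(); R=Ro.from_rotvec(s['orientation']).as_matrix()
g=C.T@(s['tool_pos']-.0187*R[:,2]-O)*1000; v=g-[-10,0,35]; print('bar',g,np.hypot(v[0],v[2]),np.arctan2(v[2],-v[0]))
h0=np.arctan2(v[2],-v[0]); rad=np.hypot(v[0],v[2]); M=ori(-cz,cx)
W=[]
for h in np.linspace(h0,1.2,17)[1:]:
    rr=rad+(130-rad)*min(1,(h-h0)/.5)
    W.append((cw(-10-rr*np.cos(h),g[1],35+rr*np.sin(h)-18.7),M,1,5))
rows(W)
```

```text
{'time': 21.2, 'q': [-0.438, 0.329, 1.347, 0.408, 1.618, -1.912], 'tool_pos': [0.631, -0.105, 0.038], 'orientation': [0.166, 3.048, 0.673], 'contact_force': [1.089, -5.178, -1.379], 'gripper_width': 0.014}
[-141.09759903    0.45154262   30.71133643] Fcase [-5.14428962 -1.63169317  0.876965  ] [-1.02938765 -0.11736069 -0.19366183]
bar [-141.06272594    0.33468596   49.41093879] 131.85261956763713 0.10951458776816907
0, 2, -9, -0.1, -0.4, -0.2, 5, 0, 2, -9, 0, 0, 0, 5, 0, 2, -8, 0, 0, 0, 5, 0, 4, -8, 0, 0, 0, 5, 0, 4, -8, 0, 0, 0, 5, 0, 4, -8, 0, 0, 0, 5, 0, 5, -8, 0, 0, 0, 5, 0, 5, -7, 0, 0, 0, 5, 0, 6, -7, 0, 0, 0, 5, 0, 6, -6, 0, 0, 0, 5, 0, 6, -6, 0, 0, 0, 5, 0, 7, -6, 0, 0, 0, 5

0, 7, -5, 0, 0, 0, 5, 0, 8, -4, 0, 0, 0, 5, 0, 8, -4, 0, 0, 0, 5, 0, 8, -4, 0, 0, 0, 5
```

Request:
drive_tool(steps=[0, 0, -9, 0, 0, 0, 5, 0, 2, -9, 0, 0, 0, 5, 0, 2, -8, 0, 0, 0, 5, 0, 4, -8, 0, 0, 0, 5, 0, 4, -8, 0, 0, 0, 5, 0, 4, -8, 0, 0, 0, 5, 0, 5, -8, 0, 0, 0, 5, 0, 5, -7, 0, 0, 0, 5, 0, 6, -7, 0, 0, 0, 5, 0, 6, -6, 0, 0, 0, 5, 0, 6, -6, 0, 0, 0, 5, 0, 7, -6, 0, 0, 0, 5])

```text
time: 22.7
tool_pos: [0.6312, -0.1033, 0.1435]
orientation: [0.175, 3.049, 0.658]
contact_force: [-6.1, -25.6, 7.6]
gripper_width: 0.0135
```

```bash
cat > hd.py <<'E'
from lid import *
import sys
exec(open('c.py').read())
s=r.state(); R=Ro.from_rotvec(s['orientation']).as_matrix()
g=C.T@(s['tool_pos']-.0187*R[:,2]-O)*1000; v=g-[-10,0,35]; h0=np.arctan2(v[2],-v[0]); print('bar',g,np.hypot(v[0],v[2]),h0)
M=ori(-cz,cx); h1=float(sys.argv[1]); n=int(sys.argv[2])
rows([(cw(-10-130*np.cos(h),g[1],35+130*np.sin(h)-18.7),M,1,5) for h in np.linspace(h0,h1,n+1)[1:]])
E
python3 hd.py 1.6 10
```

```text
{'time': 22.7, 'q': [-0.431, 0.27, 1.225, 0.409, 1.775, -1.83], 'tool_pos': [0.631, -0.103, 0.143], 'orientation': [0.175, 3.049, 0.658], 'contact_force': [-6.113, -25.588, 7.606], 'gripper_width': 0.014}
[-9.49872729e+01  6.65144032e-02  1.25347733e+02] Fcase [-20.43272346   3.36496418  17.9203279 ] [-3.68925065  0.94459396  0.35074377]
bar [-9.47643246e+01  3.03752282e-03  1.44046296e+02] 138.11620249284402 0.9100358351269814
0, 12, 1, -0.7, -0.2, -0.5, 5, 0, 8, -5, 0, 0, 0, 5, 0, 8, -4, 0, 0, 0, 5, 0, 8, -4, 0, 0, 0, 5, 0, 9, -3, 0, 0, 0, 5, 0, 8, -2, 0, 0, 0, 5, 0, 9, -2, 0, 0, 0, 5, 0, 9, -1, 0, 0, 0, 5, 0, 9, -1, 0, 0, 0, 5, 0, 9, 0, 0, 0, 0, 5
```

Force has built up radially. Fitting the last two grip points puts the bar about 9 mm nearer the fingertips than assumed, so I'll follow that corrected arc.

```bash
cat > hd2.py <<'E'
from lid import *
import sys
x0,z0,h0,h1,n=map(float,sys.argv[1:6]); M=ori(-cz,cx)
rows([(cw(-11.2-130*np.cos(h),.3,44.4+130*np.sin(h)-18.7),M,1,5) for h in np.linspace(h0,h1,int(n))],start=(cw(x0,.3,z0),M))
E
python3 hd2.py -88.5 121 .9 1.25 6
```

```text
0, -4, -7, 0, 0, 0, 5, 0, 8, -5, 0, 0, 0, 5, 0, 7, -5, 0, 0, 0, 5, 0, 8, -4, 0, 0, 0, 5, 0, 9, -4, 0, 0, 0, 5, 0, 8, -3, 0, 0, 0, 5
```

Request:
drive_tool(steps=[0, -4, -7, 0, 0, 0, 5, 0, 8, -5, 0, 0, 0, 5, 0, 7, -5, 0, 0, 0, 5, 0, 0, 0, 0, 0, 0, 5])

```text
time: 23.2
tool_pos: [0.6323, -0.0934, 0.1629]
orientation: [0.164, 3.049, 0.674]
contact_force: [-2.5, -6.8, 3.6]
gripper_width: 0.0138
```

```bash
python3 hd.py 1.6 10
```

```text
{'time': 23.2, 'q': [-0.421, 0.265, 1.199, 0.422, 1.806, -1.811], 'tool_pos': [0.632, -0.093, 0.163], 'orientation': [0.164, 3.049, 0.674], 'contact_force': [-2.453, -6.793, 3.609], 'gripper_width': 0.014}
[-7.77617747e+01  2.33037719e-02  1.38785972e+02] Fcase [-4.83241473  1.7191806   6.23552243] [-1.09650227  0.36888497  0.050271  ]
bar [-7.77293828e+01 -1.12550946e-01  1.57485450e+02] 139.96411976818072 1.0656844778625865
0, 11, 6, -0.1, -0.4, -0.2, 5, 0, 6, -3, 0, 0, 0, 5, 0, 7, -3, 0, 0, 0, 5, 0, 6, -2, 0, 0, 0, 5, 0, 7, -2, 0, 0, 0, 5, 0, 7, -1, 0, 0, 0, 5, 0, 7, -1, 0, 0, 0, 5, 0, 7, -1, 0, 0, 0, 5, 0, 7, 0, 0, 0, 0, 5, 0, 7, 0, 0, 0, 0, 5
```

```bash
python3 hd2.py -77.5 137 1.1 1.78 11
```

```text
0, 7, -5, 0, 0, 0, 5, 0, 8, -3, 0, 0, 0, 5, 0, 9, -3, 0, 0, 0, 5, 0, 8, -3, 0, 0, 0, 5, 0, 9, -2, 0, 0, 0, 5, 0, 8, -2, 0, 0, 0, 5, 0, 9, 0, 0, 0, 0, 5, 0, 9, -1, 0, 0, 0, 5, 0, 9, 1, 0, 0, 0, 5, 0, 9, 1, 0, 0, 0, 5, 0, 8, 1, 0, 0, 0, 5
```

Request:
drive_tool(steps=[0, 7, -5, 0, 0, 0, 5, 0, 8, -3, 0, 0, 0, 5, 0, 9, -3, 0, 0, 0, 5, 0, 8, -3, 0, 0, 0, 5, 0, 9, -2, 0, 0, 0, 5, 0, 0, 0, 0, 0, 0, 5])

```text
time: 23.95
tool_pos: [0.6361, -0.0629, 0.1949]
orientation: [0.163, 3.047, 0.674]
contact_force: [1.2, -5.9, 5.0]
gripper_width: 0.0131
```

```bash
python3 c.py
```

```text
{'time': 23.95, 'q': [-0.376, 0.242, 1.17, 0.432, 1.834, -1.748], 'tool_pos': [0.636, -0.063, 0.195], 'orientation': [0.163, 3.047, 0.674], 'contact_force': [1.21, -5.854, 5.023], 'gripper_width': 0.013}
[-36.3478674   -0.50862009 154.81380865] Fcase [-3.03664912 -1.82351921  6.95798157] [-0.97218149 -0.26056761 -0.17445956]
```

Request:
drive_tool(steps=[0, 8, -2, 0, 0, 0, 5, 0, 9, 0, 0, 0, 0, 5, 0, 9, 0, 0, 0, 0, 5, 0, 9, 1, 0, 0, 0, 5, 0, 9, 1, 0, 0, 0, 5, 0, 8, 1, 0, 0, 0, 5, 0, 0, 0, 0, 0, 0, 5])

```text
time: 24.82
tool_pos: [0.6409, -0.0185, 0.2137]
orientation: [0.17, 3.05, 0.667]
contact_force: [-2.4, -14.7, 3.2]
gripper_width: 0.0135
```

```bash
python3 c.py
```

```text
{'time': 24.825, 'q': [-0.307, 0.22, 1.161, 0.435, 1.834, -1.667], 'tool_pos': [0.641, -0.019, 0.214], 'orientation': [0.17, 3.05, 0.667], 'contact_force': [-2.432, -14.749, 3.236], 'gripper_width': 0.013}
[ 11.99180578  -0.62579074 152.91867598] Fcase [-12.15784547   0.85433055   9.23987139] [-2.51848591  0.34814501  0.12756795]
```

Request:
drive_tool(steps=[0, 0, 0, 0, 0, 0, 45, 0, 0, 0, 0, 0, 0, 45, 0, 0, 0, 0, 0, 0, 45, 0, 0, -20, 0, 0, 0, 45, 0, 0, -40, 0, 0, 0, 45, 0, 0, -50, 0, 0, 0, 45, 0, 0, -40, 0, 0, 0, 45, -50, 0, -10, 0, 0, 0, 45, -55, 0, -10, 0, 0, 0, 45, -55, 0, 0, 0, 0, 0, 45, -55, 0, 0, 0, 0, 0, 45])

```text
time: 26.2
tool_pos: [0.7825, -0.0901, 0.3232]
orientation: [0.184, 3.007, 0.679]
contact_force: [1.1, -0.1, -0.9]
gripper_width: 0.0396
```

Run:
```python
from lid import *
exec(open('c.py').read())
c=shot('side','s8.png');t=shot('top','t8.png')
o=np.zeros((500,800,3),np.uint8)
o[:,:400]=cv2.resize(c['frame'][130:310,290:434],(400,500));o[:,400:]=cv2.resize(t['frame'][110:290,290:434],(400,500));cv2.imwrite('pics/g8.png',o)
for h in(1.65,1.75):
  for y in(-50,50):
    X=cw(-10-130*np.cos(h),y,35+130*np.sin(h)); print(h,y,((proj(c,X)-[290,130])*500/180).round(),((proj(t,X)-[290,110])*500/180).round()+[400,0])
for y in(90,-90):
    for z in(60,66.5): X=cw(-85,y,z);print('rim/lid',y,z,((proj(c,X)-[290,130])*500/180).round(),((proj(t,X)-[290,110])*500/180).round()+[400,0])
```

```text
{'time': 26.2, 'q': [-0.349, 0.815, 0.175, 0.537, 2.159, -1.496], 'tool_pos': [0.782, -0.09, 0.323], 'orientation': [0.184, 3.007, 0.679], 'contact_force': [1.107, -0.106, -0.894], 'gripper_width': 0.04}
[   7.38525079 -148.95371179  275.94918454] Fcase [-0.36706314 -1.11199951 -0.8157771 ] [-0.2452629  -0.00389472  0.01128745]
1.65 -50 [303. 246.] [634. 144.]
1.65 50 [177. 261.] [622. 277.]
1.75 -50 [299. 231.] [617. 140.]
1.75 50 [174. 246.] [605. 273.]
rim/lid 90 60 [129. 412.] [639. 375.]
rim/lid 90 66.5 [130. 410.] [644. 374.]
rim/lid -90 60 [341. 383.] [657. 163.]
rim/lid -90 66.5 [343. 381.] [662. 161.]
```

View pics/g8.png

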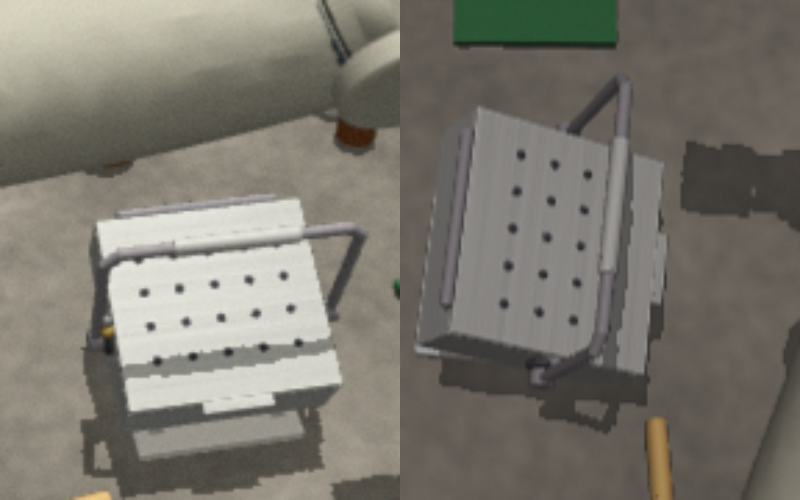

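Sleeve ends match the 1.75 rad prediction within about 5 crop px (about 2 image px), except that the side view is slightly ambiguous. The lid edge corners match the shut prediction. I'll move the arm clear of its joint limit and check again.

Request:
drive_tool(steps=[10, -30, 0, 0, 0, 0, 45, 20, -40, 0, 0, 0, 0, 45, 30, -45, 0, 0, 0, 0, 45, 40, -45, 0, 0, 0, 0, 45, 40, -45, 0, 0, 0, 0, 45, 0, -30, 0, 0, 0, 0, 45, 0, 0, 0, 0, 0, 0, 45, 0, 0, 0, 0, 0, 0, 45, 0, 0, 0, 0, 0, 0, 45, 0, 0, 0, 0, 0, 0, 45])

```text
time: 27.55
tool_pos: [0.6199, -0.2829, 0.2267]
orientation: [0.177, 2.997, 0.67]
contact_force: [0.0, 0.6, -0.4]
gripper_width: 0.0395
```

Run:
```python
from h import *
import json
s=r.state();print(s['time'],s['q'],s['qd'],s['tool_pos'],s['contact_force'])
T=shot('top','t9.png');S=shot('side','s9.png')
for f,c,x,y,w,h in(('t8.png',T,290,110,144,180),('s8.png',S,320,190,110,110)):
    a=cv2.imread('pics/'+f).astype(int);d=abs(a-c['frame'].astype(int)).max(2)[y:y+h,x:x+w];print('case change px>60:',(d>60).sum())
a=cv2.imread('pics/top1.png').astype(int);d=abs(a-T['frame'].astype(int)).max(2)
for n,(x,y,w,h) in dict(jar=(170,262,36,34),bottle=(160,170,50,50),carton=(122,208,50,40),cup=(245,298,28,24),bowl=(482,165,60,55),spat=(368,258,42,130)).items(): print(n,(d[y:y+h,x:x+w]>50).sum())
cv2.imwrite('pics/g9.png',cv2.resize(np.hstack([T['frame'],S['frame']]),(800,300),interpolation=cv2.INTER_AREA))
```

```text
27.55 [-0.67698499  0.45415812  0.85627471  0.43567943  2.00401493 -1.97937038] [-0.00654218 -0.00182357  0.01299984 -0.00237534 -0.00160408 -0.00232744] [ 0.61986297 -0.28288382  0.22665476] [ 0.03168839  0.6081528  -0.44946133]
case change px>60: 0
case change px>60: 4618
jar 0
bottle 0
carton 0
cup 0
bowl 474
spat 6
```

View pics/g9.png

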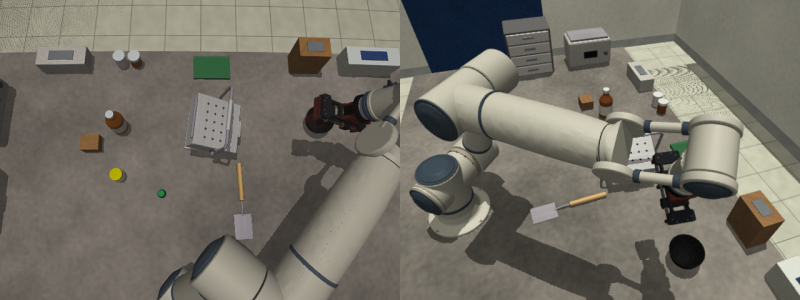

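```bash
python3 -c "
from station import r
print(r.job_done())"
```

```text
the job is handed in; nothing more can be done
None
```

The job is done and handed in at about 27.6 s of the 72 s. I set the cast down in the case on its base with the teeth up, pushed the lid shut, and swung the handle over to its end detent.

**Last checks**
- **Cast:** the picture after release showed it standing upright in the case. I could not check it again once the lid was closed.
- **Lid:** its edge corners match the predicted shut position in both views. It stopped at about the expected shut height under roughly 10 N.
- **Handle:** the bar met its end stop at about 1.75 rad. After release it matches 1.75 better than 1.65 in both views, and the top view showed no change in the case area about a second later.
- **Other objects:** the jar, bottle, carton, cup and spatula are unchanged in the top view. The arm hid the bowl there, so its pixel check was not valid. It looks undisturbed in the side view.
- **Arm:** it ended clear of everything with no contact force.

**Things that disagreed or came close**
- The handle's arc was about 9 mm off my first estimate, which built up about 27 N at the wrist. I corrected the path before the detent.
- The last side-view comparison of the case was blocked by the arm, so it showed nothing.
- Joint 3 read 0.175 against its 0.17 limit during the retreat, and I moved it away.

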